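Level the spice shelf with its press-and-turn foot

ROBOT

A 6-joint arm with a two-finger parallel gripper is mounted at the origin on the work surface. World frame = base frame: x ahead of the robot, y to its left, z up, the work surface at z = 0. Lengths are in m, angles in rad, forces in N, time in s.
With the tool pointing down it reaches from about 0.35 to 0.975 m from the base axis. Payload 4.9 kg.
Tool frame: the origin (TCP) lies at the very end of the fingers, on their centre line; the grasp point (between the pads) lies 19 mm behind it (manip.hold_point_z is the distance from the TCP to the grasp point, in m); z points along the fingers, y is the direction in which the jaws open and shut (so a half turn about z gives the same grasp; the last joint's range is limited). The gripper opens to 85 mm and grips with 20 to 120 N. Pads are 22 mm wide; open, the fingers measure 114 mm over their backs; the gripper's body (76 mm by 85 mm) begins 54 mm behind the grasp point. The pads swing forward as they close: fully open they stand 13 mm farther back than shut.
Start: joints at [0.997, 0.053, 1.613, -0, 1.476, -0.119], TCP at [0.275, 0.561, 0.231] pointing down, gripper open.
Joint ranges: [-3.01, 3.01], [-1.01, 2.22], [0.06, 2.58], [-1.02, 4.17], [0.09, 2.62], [-3.14, 3.14]. Speed limits (rad/s): [2.57, 2.57, 3.14, 3.14, 3.14, 3.14].

INTERFACE

Orientations are given as a unit quaternion [w, x, y, z].
In Python, from plant import monitor, grab_frame, camera_params, ticket, manip gives the robot as it stands.
- The arm moves only by the tool play_rows, never from a script. Its argument "commands" is a list of rows, each an object of numbers: "dx", "dy", "dz": the shift along the tool's x, y, z in cm; "rx", "ry", "rz": the turn, a rotation vector about the tool's x, y, z in rad; "claw": the closure, from 0 (fully open) to 1 (shut). In form: [{"dx": .., "dy": .., "dz": .., "rx": .., "ry": .., "rz": .., "claw": ..}, ...]. A call has 1 to 5 rows; each row is the pose to reach, as a shift and turn from the pose measured when the call began, along the tool's axes at that moment; what a row does not reach only later rows make up. A row lasts 1/10 s, in which the tool goes at most 50 mm and 8.59 degrees, less where a joint would pass 70% of its speed; a pose out of reach is approached as far as the arm can. A call with a gripper value outside its range is refused whole. The fingers move at their own pace and stop on an object; the grip force is fixed at half the most. Time passes only in rows, so rows that repeat a pose let the fingers close. It gives the time, the measured TCP pose, the force and the opening at its end, in the units of the state.
- monitor.state(): the state, without advancing time (a new reading comes with each control period).
- grab_frame(name): name is "side" or "top"; returns the picture (384x512x3 uint8, blue, green, red); there is no depth.
- camera_params(name): a dict with "fx", "fy", "cx", "cy" (pixels), "k1" (the pictures are not rectified: a ray, as slopes to the right and down, at radius r is drawn at 1 + k1 r^2 times it, then the intrinsics apply), "rvec" (rotation vector, rad) and "tvec" (3), from world to camera coordinates, as OpenCV has them. Camera axes: x right, y down, z forward; pixel columns grow to the right and rows downward; lengths in m; the calibration is good to about 2 mm. A picture is of the moment at which its call begins. camera_params takes no time and is no camera call.
- ticket.job_done(): hands the job in, once; it reports no verdict.
The state is a dict: "time": time; "joint_pos": joint angles; "joint_vel": joint speeds; "joint_efforts": joint torques, N m; "tool_pos": TCP position; "tool_rot": TCP orientation; "contact_force": force on the tool from outside, world axes, zero at the start; "ft_torque": the same for the moment, N m; "gripper_width": opening from 0.0 (shut) to 1.0 (fully open).
Only numpy, scipy, OpenCV 4.12 (cv2) and the standard library are available. Lean on these libraries where they do the work, as an engineer would, in place of code of your own. Each camera call takes 0.05 s, during which the arm holds its last target.

TASK

The small white spice shelf on the counter is out of level. Lift the loose blue cap off the knob of its levelling foot and set it, open side down, into the yellow holder dish; then grip the orange knob, press it down so that it clamps the spirit level firmly onto the shelf, and while pressing turn it until the white bubble sits midway between the two black lines. Finish still gripping the knob and pressing it down with the bubble centred, and leave the other things on the counter where they are.

Things in the scene. Friction and masses are not known exactly. Their poses are not given: they have to be found in the camera images.
- stand: Frame of the white spice shelf, fixed to the counter (place varies, yaw within 0.3 rad). Origin on the counter under the shelf's middle. Board 160 mm (x) by 300 mm (y), top 78 mm above the counter when level. Levelling foot, spirit level and knob are at (0, -100 mm). Three tins, tops 128 mm above the counter, and low rails at y = +50 to +140 mm are part of the shelf.
- shelf (a joint): Tilt of the shelf board (rad): 0 = level, negative = low at the levelling foot's end (down to -0.021, about 5 mm low there). It rises 0.018 rad per rad of the knob's counter-clockwise turn.
- cap: Loose blue dust cap, an upside-down cup 50 mm in diameter and 48 mm tall, walls 3 mm, top 4 mm, about 40 g. It stands over the knob, its rim on the knob's grey collar 104 mm above the counter, with 4 mm of play around and above the knob. Origin at the centre of its open rim (underside), z up.
- holder: Fixed round yellow dish for the cap, 68 mm across outside, 60 mm inside, 10 mm tall, floor 3 mm thick. Origin on the counter at its centre; the cap rests on the dish's floor, its rim 3 mm above the counter.
- foot: Levelling foot's spindle with its knob: an orange bar 34 mm long (x), 13 mm thick (y), 40 mm tall, on a grey collar 56 mm across, 6 mm thick. Origin on the vertical turning axis at the bar's foot on the collar's top, 104 mm above the counter (unpressed). To level, turn 0.4 to 1.2 rad counter-clockwise from above (yaw grows; one grasp); its x is then parallel to the stand's. Needs 0.1 N m.
- knob (a joint): How far the knob is pressed down along the spindle (m): 0 = up on its spring, 0.008 = fully down (a stop), its collar clamping the spirit level onto the level shelf. The spring takes about 3 N to start, 9 N at the bottom. It springs back up when let go; the spindle stays at the angle where it is left. foot does not move down with it.
- vial_mid (a point): Middle of the spirit level's green vial, between two black lines 20 mm apart, on top of an aluminium bar (36 mm wide, 12 mm tall) lying on the shelf from under the knob's collar along the stand's +y. It lies 80 mm from the knob's axis, 92 mm above the counter when level. Axes parallel to the shelf's; y runs along the vial, away from the knob.
- bubble (a point): Centre of the white bubble (14 mm long), which moves along the vial's y only. It starts 11 to 26 mm from the middle on the side away from the knob and moves 22 mm towards the knob per rad of the knob's counter-clockwise turn.
- mug: White ceramic mug, 80 mm across, 92 mm tall; bystander. Origin at the centre of its foot.
- canister: Empty clear acrylic canister, 90 mm across, 120 mm tall; bystander. Origin at the centre of its foot.
- bento: Purple bento box, 114 x 174 x 56 mm; bystander. Origin under its centre.
- cutlery_case: Grey plastic cutlery case with sliding lid, 250 (x) x 65 x 29 mm; bystander. Origin under its centre.
- teaspoon: Steel teaspoon 140 mm long, lying along its x; bystander. Origin under its middle.
- salt_jar: Glass salt jar with wooden cap, 56 mm across, 85 mm tall; bystander. Origin at the centre of its foot.
Things that resemble listed ones, but are neither listed nor needed, are in the scene too. Of the things shaped like the cap, the blue one is meant.

How it is judged:
By the outcome, as a careful person would: the job done as asked, in the order asked, and still so for the second after the job is handed in, while the arm keeps its last pose, push and grip.
It also fails if it takes over 45 s, if anything falls off the work surface, if the arm or the gripper's body presses on something with over 40 N, if the wrist force passes 120 N, or if a joint passes its speed limit or range.

## Working session

There is one attempt and no reset: what is moved stays moved. The work goes in short steps, Python scripts to look and compute and a tool call to move; the robot and the scene stay as the last step left them, time stands still between calls to the robot, and variables do not carry over. Pictures are saved under pics/ and viewed, and the job is handed in when it is done.

Besides the shell and the picture viewer there is one more tool, called after "Request:" by a JSON object that holds its "method" and its "body", one argument or row to a line. play_rows: Moves the arm, as the interface text tells. Its arguments: {"type":"object","properties":{"commands":{"type":"array"}},"required":["commands"]}

```bash
ls; mkdir -p pics
python3 - <<'E'
from plant import monitor, grab_frame, camera_params, ticket, manip
import cv2
print(monitor.state())
for n in ("side","top"):
    print(camera_params(n)); cv2.imwrite(f"pics/{n}0.png",grab_frame(n))
print(manip.hold_point_z)
E
```

```text
pics
{'time': 0.0, 'joint_pos': array([ 9.96967165e-01,  5.32873351e-02,  1.61429236e+00, -4.97563346e-05,
        1.47598346e+00, -1.18959043e-01]), 'joint_vel': array([ 0.00092975,  0.00085294,  0.00072403, -0.0008801 , -0.00047283,
       -0.00011267]), 'joint_efforts': array([-1.42253306e-03, -3.93701863e+01, -3.70166302e+01, -1.82807971e-04,
        7.10061882e-03,  3.14118302e-05]), 'tool_pos': array([0.27424184, 0.56093068, 0.23010709]), 'tool_rot': array([-3.11208742e-04,  2.25476952e-01,  9.74248004e-01, -9.35140580e-04]), 'contact_force': array([-0.11361175, -0.46218569,  0.30347889]), 'ft_torque': array([-0.04015362,  0.03122039,  0.02120844]), 'gripper_width': 0.9991008080770084}
{'fx': 427.18875083303874, 'fy': 427.18875083303874, 'cx': 252.61699981582262, 'cy': 195.33170133922425, 'k1': -0.08027311689367915, 'rvec': array([ 2.4460291 , -0.17373948,  0.04353654]), 'tvec': array([-0.56288721,  0.1195601 ,  1.3404897 ])}
{'fx': 394.09389036748263, 'fy': 394.09389036748263, 'cx': 261.7639892663506, 'cy': 193.1367253816402, 'k1': -0.13569390713225482, 'rvec': array([ 2.12689438, -2.15153116,  0.16923549]), 'tvec': array([-0.00719287,  0.58292831,  1.16286659])}
0.0187
```

View pics/side0.png

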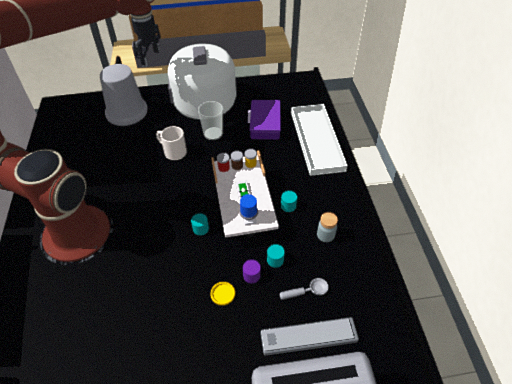

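View pics/top0.png

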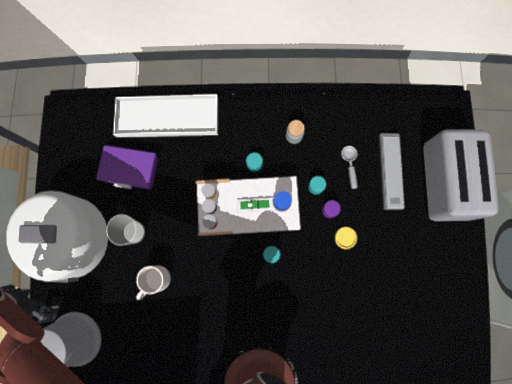

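The blue cap stands on the shelf at top (283,201) and side (248,206). The yellow dish is at top (346,238) and side (223,293). The cap-shaped decoys are teal at top (254,161), (317,185), (272,254) and purple at (332,209); only the one on the shelf is blue. I'll measure positions and confirm with enlarged crops.

```bash
cat > h.py <<'E'
from plant import monitor, grab_frame, camera_params, ticket, manip
import cv2, numpy as np
from scipy.optimize import least_squares
from scipy.spatial.transform import Rotation as R
def cam(n):
    c=camera_params(n); M=R.from_rotvec(c['rvec']).as_matrix(); return c,M,np.array(c['tvec'])
def proj(n,P):
    c,M,t=cam(n); q=np.atleast_2d(P)@M.T+t; s=q[:,:2]/q[:,2:]; s=s*(1+c['k1']*(s**2).sum(1,keepdims=True))
    return s*[c['fx'],c['fy']]+[c['cx'],c['cy']]
def ray(n,uv):
    c,M,t=cam(n); d=(np.array(uv,float)-[c['cx'],c['cy']])/[c['fx'],c['fy']]; s=d.copy()
    for _ in range(20): s=d/(1+c['k1']*(s@s))
    return -M.T@t, M.T@np.append(s,1)
def onz(n,uv,z):
    o,d=ray(n,uv); return o+d*(z-o[2])/d[2]
def tri(uvs,uvt):
    f=lambda P: np.r_[proj('side',P)[0]-uvs,proj('top',P)[0]-uvt]
    r=least_squares(f,[.5,0,.1]); return r.x,r.fun
def crop(im,u0,v0,u1,v1,k,fn):
    cv2.imwrite(fn,cv2.resize(im[v0:v1,u0:u1],None,fx=k,fy=k,interpolation=cv2.INTER_CUBIC))
def comps(im,lo,hi,amin=15):
    m=cv2.inRange(cv2.cvtColor(im,cv2.COLOR_BGR2HSV),np.array(lo),np.array(hi))
    n,l,s,c=cv2.connectedComponentsWithStats(m)
    return [(s[i].tolist(),c[i].round(2)) for i in range(1,n) if s[i][4]>=amin],m
E
python3 - <<'E'
from h import *
S=cv2.imread('pics/side0.png');T=cv2.imread('pics/top0.png')
for nm,im in(('side',S),('top',T)):
    for c,lo,hi in(('blue',(108,150,60),(125,255,255)),('yel',(22,150,60),(34,255,255)),('green',(45,120,60),(75,255,255))):
        print(nm,c,comps(im,lo,hi)[0])
a=cv2.resize(S[140:240,200:310],None,fx=5,fy=5,interpolation=cv2.INTER_CUBIC)
crop(S,200,140,310,240,7,'pics/s1.png'); crop(T,190,165,310,245,6,'pics/t1.png')
E
```

```text
side blue [([151, 0, 108, 9, 312], array([197.16,   3.32])), ([240, 195, 17, 22, 329], array([247.91, 205.56]))]
side yel [([246, 158, 10, 10, 72], array([250.42, 162.4 ])), ([210, 281, 26, 25, 490], array([222.24, 292.96]))]
side green [([239, 183, 9, 13, 66], array([242.85, 188.58]))]
top blue [([274, 192, 17, 18, 246], array([282.08, 200.44]))]
top yel [([334, 226, 24, 24, 155], array([345.86, 239.53]))]
top green [([251, 201, 18, 7, 104], array([259.73, 203.71])), ([241, 202, 8, 6, 42], array([244.05, 204.5 ]))]
```

View pics/s1.png

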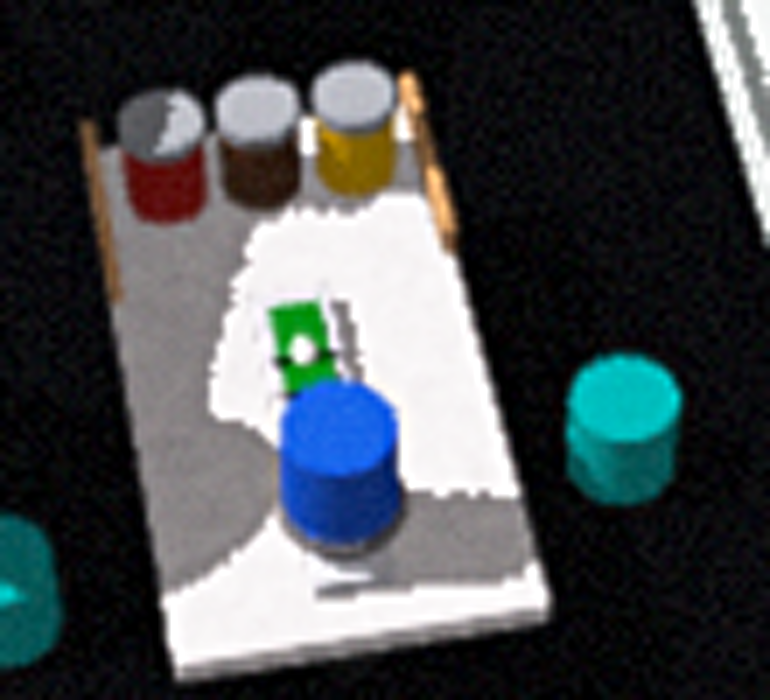

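View pics/t1.png

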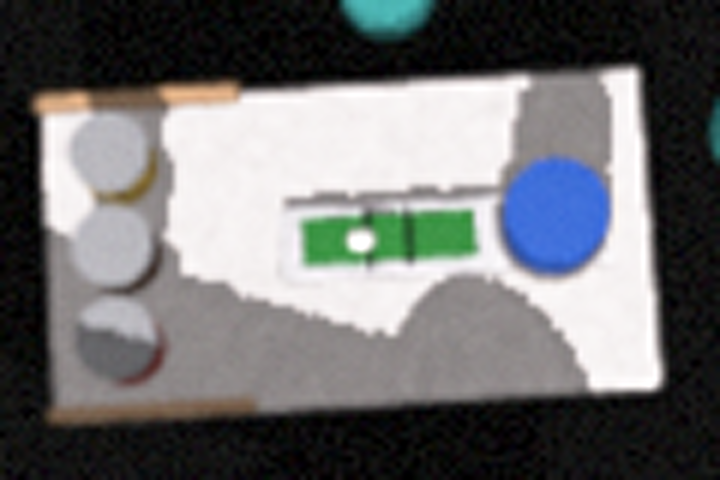

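The crops confirm it: the blue cap is over the grey collar next to the green vial, and the bubble sits past the far line. Next I'll fit the poses.

```bash
cat >> h.py <<'E'
def cylpts(x,y,z0,z1,r):
    a=np.linspace(0,2*np.pi,48,endpoint=False); c=np.c_[x+r*np.cos(a),y+r*np.sin(a)]
    return np.vstack([np.c_[c,np.full(48,z)] for z in(z0,z1)])
def hullc(n,P):
    h=cv2.convexHull(proj(n,P).astype(np.float32)); m=cv2.moments(h); return np.array([m['m10'],m['m01']])/m['m00'],m['m00']
def maskc(m,box):
    u0,v0,u1,v1=box; z=np.zeros_like(m); z[v0:v1,u0:u1]=m[v0:v1,u0:u1]
    cn,_=cv2.findContours(z,cv2.RETR_EXTERNAL,cv2.CHAIN_APPROX_NONE); h=cv2.convexHull(max(cn,key=cv2.contourArea)); 
    zz=np.zeros_like(m); cv2.fillConvexPoly(zz,h,1); v,u=np.nonzero(zz); return np.array([u.mean(),v.mean()]),len(u)
E
python3 - <<'E'
from h import *
S=cv2.imread('pics/side0.png');T=cv2.imread('pics/top0.png')
def fit(name,lo,hi,bs,bt,z0,z1,r):
    ms=maskc(comps(S,lo,hi)[1],bs);mt=maskc(comps(T,lo,hi)[1],bt)
    for use in('side','top','both'):
        f=lambda p: np.r_[(hullc('side',cylpts(*p,z0,z1,r))[0]-ms[0])*(use!='top'),(hullc('top',cylpts(*p,z0,z1,r))[0]-mt[0])*(use!='side')]
        q=least_squares(f,[.5,-.1]);print(name,use,q.x.round(4),q.fun.round(2),'areas',ms[1],hullc('side',cylpts(*q.x,z0,z1,r))[1],mt[1],hullc('top',cylpts(*q.x,z0,z1,r))[1])
fit('cap',(108,130,40),(125,255,255),(230,185,270,230),(265,185,300,220),.104,.152,.025)
fit('dish',(20,100,40),(36,255,255),(200,270,245,315),(325,215,365,265),0,.010,.034)
k=lambda u,v:(190+u/6-.4,165+v/6-.4)
c=[onz('top',k(*p),z)[:2] for p,z in(((40,105),.08),((640,70),.0745),((662,388),.0745),((50,420),.08))]
c=np.array(c);print(c.round(4), c.mean(0))
ax=(c[0]+c[3]-c[1]-c[2]);print('yaw',np.arctan2(-ax[0],ax[1]),np.linalg.norm(ax)/2)
ax=(c[0]+c[1]-c[2]-c[3]);print('yaw',np.arctan2(ax[1],ax[0]),np.linalg.norm(ax)/2)
for p in((368,240),(408,238),(360,240)): print(onz('top',k(*p),.0905).round(4))
E
```

```text
cap side [ 0.5468 -0.0715] [-0. -0.  0.  0.] areas 345 359.6234960493166 265 282.79970452934504
cap top [ 0.5483 -0.0712] [ 0. -0.  0. -0.] areas 345 359.49200243561063 265 282.96611336502247
cap both [ 0.5475 -0.0713] [ 0.23 -0.09  0.01  0.27] areas 345 359.52618716517463 265 282.8711438192986
dish side [ 0.4444 -0.2737] [-0.  0. -0.  0.] areas 522 454.13939205603674 463 377.96514742821455
dish top [ 0.4446 -0.2754] [0. 0. 0. 0.] areas 522 455.10248437174596 463 377.91173575702123
dish both [ 0.4445 -0.2745] [ 0.08  0.24 -0.27  0.03] areas 522 454.58796307304874 463 377.93597420770675
[[ 0.6133  0.1826]
 [ 0.6286 -0.1186]
 [ 0.4688 -0.1256]
 [ 0.4559  0.1756]] [0.54164014 0.02851625]
yaw 0.04683256818280798 0.301541162223664
yaw 0.04386940207582633 0.1588038694770998
[0.542  0.0184 0.0905]
[ 0.5427 -0.0012  0.0905]
[0.542  0.0223 0.0905]
```

Run:
```python
from h import *
S=cv2.imread('pics/side0.png');T=cv2.imread('pics/top0.png')
for nm,s,t in(('purple',(252,265),(332,209)),('cooker knob',(200,52),(36,233)),('cone top',(118,70),(70,340)),('mug',(172,135),(152,277)),('canister',(210,108),(122,228)),('gripper',(148,55),(45,312)),('teal1',(276,248),(317,185)),('teal2',(200,218),(272,253))): print(nm,*[a.round(3) for a in tri(s,t)])
print(proj('side',[[.274,.561,.23]]),proj('top',[[.274,.561,.23]]))
crop(T,0,180,180,384,3.5,'pics/t2.png');crop(S,40,0,260,160,3.5,'pics/s2.png')
A=cv2.resize(T[190:270,290:380],None,fx=5,fy=5,interpolation=cv2.INTER_CUBIC);B=cv2.resize(S[255:335,190:280],None,fx=5,fy=5,interpolation=cv2.INTER_CUBIC)
cv2.imwrite('pics/d.png',np.vstack([A,B])[:,:].copy() if 0 else np.hstack([A,B])[:, :800])
```

```text
purple [ 0.533 -0.226  0.056] [-0.977  0.239 -0.096 -1.085]
cooker knob [0.453 0.594 0.231] [-0.663  0.159 -0.037 -0.491]
cone top [0.179 0.467 0.271] [ 2.214 -0.198  0.126  1.626]
mug [0.331 0.307 0.093] [ 0.957 -0.163  0.076  0.802]
canister [0.472 0.388 0.13 ] [ 0.549 -0.131  0.037  0.451]
gripper [0.258 0.535 0.275] [-4.239  0.571 -0.22  -3.056]
teal1 [ 0.608 -0.183  0.059] [-1.225  0.34  -0.099 -1.347]
teal2 [ 0.401 -0.042  0.058] [-0.192  0.037 -0.02  -0.189]
[[150.85979162  62.08854347]] [[ 44.80645454 300.42914643]]
```

View pics/t2.png

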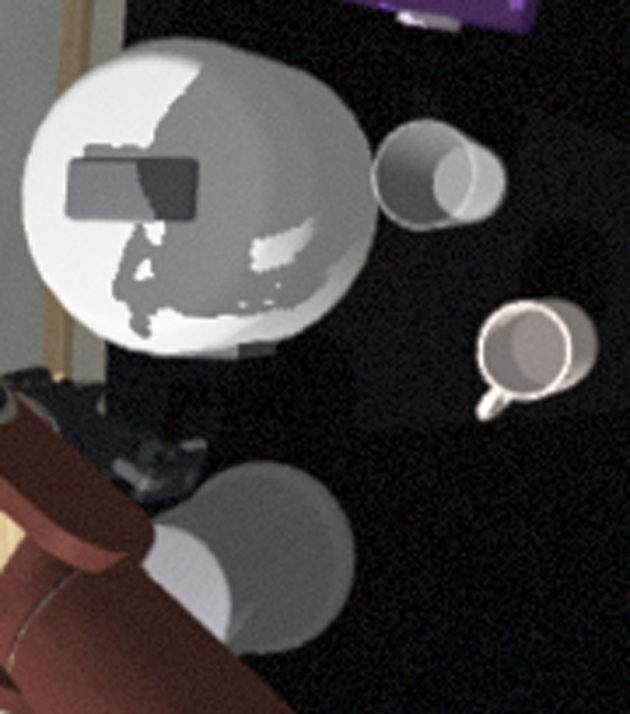

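View pics/s2.png

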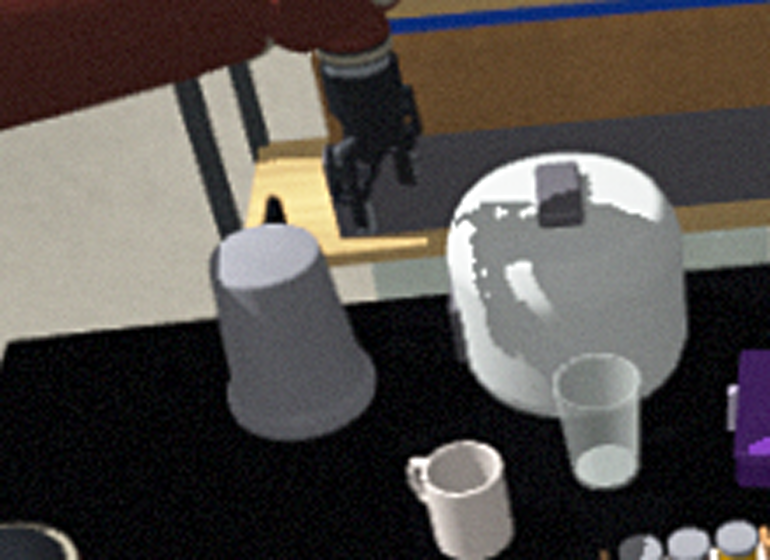

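View pics/d.png

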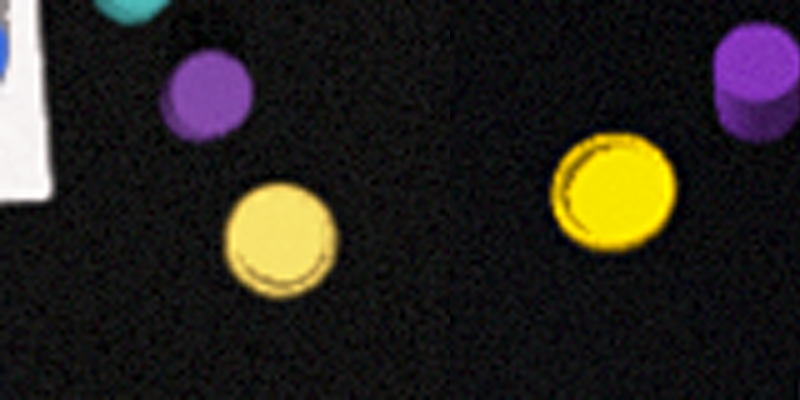

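Request:
{"method": "play_rows", "body": {
  "commands": [
    {"dz": -15,"claw": 0},
    {"dz": -15,"claw": 0},
    {"dz": -15,"claw": 0},
    {"dz": -15,"claw": 0}
  ]
}}

```text
invalid input
```

Request:
{"method": "play_rows", "body": {
  "commands": [
    {"dx": -52.3,"dy": -44.8,"claw": 0},
    {"dx": -52.3,"dy": -44.8,"claw": 0},
    {"dx": -52.3,"dy": -44.8,"claw": 0},
    {"dx": -52.3,"dy": -44.8,"claw": 0},
    {"dx": -52.3,"dy": -44.8,"claw": 0}
  ]
}}

```text
invalid input
```

Request:
{"method": "play_rows", "body": {
  "commands": [
    {"dx": 0,"dy": 0,"dz": -15,"rx": 0,"ry": 0,"rz": 0,"claw": 0},
    {"dx": 0,"dy": 0,"dz": -15,"rx": 0,"ry": 0,"rz": 0,"claw": 0},
    {"dx": 0,"dy": 0,"dz": -15,"rx": 0,"ry": 0,"rz": 0,"claw": 0},
    {"dx": 0,"dy": 0,"dz": -15,"rx": 0,"ry": 0,"rz": 0,"claw": 0}
  ]
}}

```text
time: 0.5
tool_pos: [0.2756, 0.5631, 0.3902]
tool_rot: [0.002, 0.225, 0.974, 0.006]
contact_force: [0.1, -0.6, 0.8]
gripper_width: 1.003
```

Request:
{"method": "play_rows", "body": {
  "commands": [
    {"dx": -52.3,"dy": -44.8,"dz": 0,"rx": 0,"ry": 0,"rz": 0,"claw": 0},
    {"dx": -52.3,"dy": -44.8,"dz": 0,"rx": 0,"ry": 0,"rz": 0,"claw": 0},
    {"dx": -52.3,"dy": -44.8,"dz": 0,"rx": 0,"ry": 0,"rz": 0,"claw": 0},
    {"dx": -52.3,"dy": -44.8,"dz": 0,"rx": 0,"ry": 0,"rz": 0,"claw": 0},
    {"dx": -52.3,"dy": -44.8,"dz": 0,"rx": 0,"ry": 0,"rz": 0,"claw": 0}
  ]
}}

```text
time: 1.0
tool_pos: [0.3743, 0.3302, 0.3813]
tool_rot: [0.002, 0.225, 0.974, 0.006]
contact_force: [0.3, -1.1, 0.3]
gripper_width: 1.002
```

Request:
{"method": "play_rows", "body": {
  "commands": [
    {"dx": -33.1,"dy": -28.4,"dz": 0,"rx": 0,"ry": 0,"rz": 0,"claw": 0},
    {"dx": -33.1,"dy": -28.4,"dz": 0,"rx": 0,"ry": 0,"rz": 0,"claw": 0},
    {"dx": -33.1,"dy": -28.4,"dz": 0,"rx": 0,"ry": 0,"rz": 0,"claw": 0},
    {"dx": -33.1,"dy": -28.4,"dz": 0,"rx": 0,"ry": 0,"rz": 0,"claw": 0},
    {"dx": -33.1,"dy": -28.4,"dz": 0,"rx": 0,"ry": 0,"rz": 0,"claw": 0}
  ]
}}

```text
time: 1.5
tool_pos: [0.4731, 0.1004, 0.3793]
tool_rot: [0.002, 0.225, 0.974, 0.006]
contact_force: [0.6, 0.6, -0.3]
gripper_width: 0.997
```

```bash
cat >> h.py <<'E'
def mv(target,yaw,q=None,p=None):
    """shift(cm)/rotvec in tool axes to reach TCP target with jaws' y at world angle yaw(deg), tool z down"""
    s=monitor.state(); p=s['tool_pos']; w=s['tool_rot']; C=R.from_quat([w[1],w[2],w[3],w[0]])
    y=np.array([np.cos(np.radians(yaw)),np.sin(np.radians(yaw)),0]); z=np.array([0,0,-1.])
    D=R.from_matrix(np.c_[np.cross(y,z),y,z])
    D2=D*R.from_euler('z',np.pi); 
    if (C.inv()*D2).magnitude()<(C.inv()*D).magnitude(): D=D2
    cy=C.as_matrix()[:,1]
    print('pos',p.round(4),'yaw',np.degrees(np.arctan2(cy[1],cy[0])).round(2),'z',C.as_matrix()[:,2].round(3),'j',s['joint_pos'].round(2),'w',round(float(s['gripper_width']),3),'F',s['contact_force'].round(1),'t',round(s['time'],2))
    print('d cm',(C.inv().apply(np.array(target)-p)*100).round(2),'r',(C.inv()*D).as_rotvec().round(3))
E
python3 -c "
from h import *
mv([.547,-.0713,.25],63.9)"
```

```text
pos [0.4731 0.1004 0.3793] yaw 63.98 z [ 0.007  0.011 -1.   ] j [ 0.05 -0.34  1.72  0.01  1.75 -1.07] w 0.997 F [ 0.6  0.6 -0.3] t 1.5
d cm [-14.15 -12.35  12.79] r [0.013 0.001 0.001]
```

Request:
{"method": "play_rows", "body": {
  "commands": [
    {"dx": -14.15,"dy": -12.35,"dz": 10,"rx": 0.013,"ry": 0,"rz": 0,"claw": 0},
    {"dx": -14.15,"dy": -12.35,"dz": 12.8,"rx": 0.013,"ry": 0,"rz": 0,"claw": 0},
    {"dx": -14.15,"dy": -12.35,"dz": 12.8,"rx": 0.013,"ry": 0,"rz": 0,"claw": 0},
    {"dx": -14.15,"dy": -12.35,"dz": 12.8,"rx": 0.013,"ry": 0,"rz": 0,"claw": 0},
    {"dx": -14.15,"dy": -12.35,"dz": 12.8,"rx": 0.013,"ry": 0,"rz": 0,"claw": 0}
  ]
}}

```text
time: 2.0
tool_pos: [0.5461, -0.0736, 0.2459]
tool_rot: [-0.002, 0.226, 0.974, -0.0]
contact_force: [-0.5, -0.4, -0.4]
gripper_width: 1.001
```

```bash
python3 -c "
from h import *
mv([.547,-.0713,.18],63.9)"
```

```text
pos [ 0.5461 -0.0736  0.2459] yaw 63.85 z [-0.003 -0.    -1.   ] j [-0.27 -0.13  1.77 -0.    1.51 -1.38] w 1.001 F [-0.5 -0.4 -0.4] t 2.0
d cm [0.   0.25 6.59] r [-0.002 -0.003 -0.001]
```

Request:
{"method": "play_rows", "body": {
  "commands": [
    {"dx": 0,"dy": 0.25,"dz": 5,"rx": 0,"ry": 0,"rz": 0,"claw": 0},
    {"dx": 0,"dy": 0.25,"dz": 9,"rx": 0,"ry": 0,"rz": 0,"claw": 0},
    {"dx": 0,"dy": 0.25,"dz": 12,"rx": 0,"ry": 0,"rz": 0,"claw": 0},
    {"dx": 0,"dy": 0.25,"dz": 12,"rx": 0,"ry": 0,"rz": 0,"claw": 0},
    {"dx": 0,"dy": 0.25,"dz": 12,"rx": 0,"ry": 0,"rz": 0,"claw": 0}
  ]
}}

```text
time: 2.5
tool_pos: [0.5466, -0.0713, 0.1259]
tool_rot: [-0.002, 0.226, 0.974, -0.0]
contact_force: [0.6, -0.3, 1.3]
gripper_width: 0.998
```

```bash
python3 -c "
from h import *
mv([.547,-.0713,.124],63.9)
S=grab_frame('side');T=grab_frame('top');crop(S,200,140,310,240,7,'pics/s3.png'); crop(T,230,150,330,245,6,'pics/t3.png')"
```

```text
pos [ 0.5466 -0.0713  0.1259] yaw 63.86 z [-0.004  0.    -1.   ] j [-0.26 -0.03  1.88 -0.    1.3  -1.38] w 0.998 F [ 0.6 -0.3  1.3] t 2.5
d cm [-0.04  0.02  0.19] r [-0.002 -0.004 -0.001]
```

View pics/s3.png

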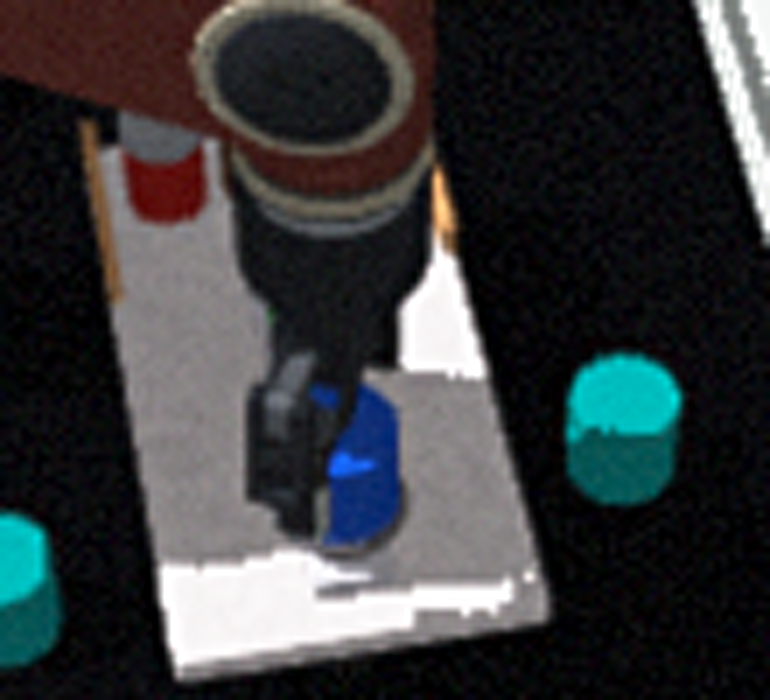

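View pics/t3.png

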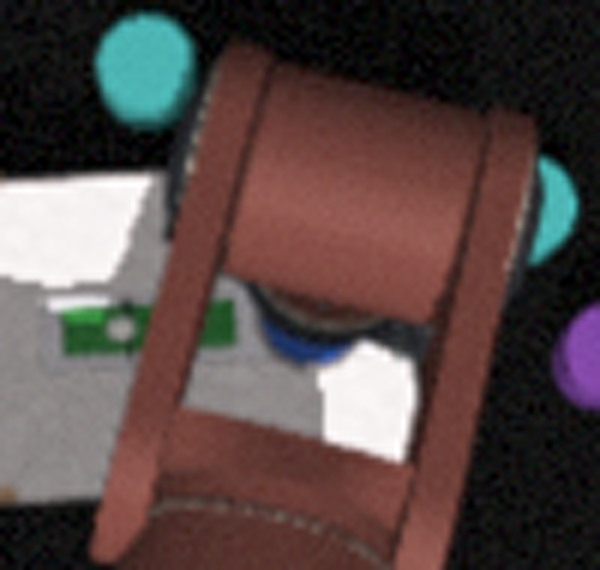

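Request:
{"method": "play_rows", "body": {
  "commands": [
    {"dx": 0,"dy": 0,"dz": 0.2,"rx": 0,"ry": 0,"rz": 0,"claw": 0.3},
    {"dx": 0,"dy": 0,"dz": 0.2,"rx": 0,"ry": 0,"rz": 0,"claw": 0.6},
    {"dx": 0,"dy": 0,"dz": 0.2,"rx": 0,"ry": 0,"rz": 0,"claw": 0.6},
    {"dx": 0,"dy": 0,"dz": 0.2,"rx": 0,"ry": 0,"rz": 0,"claw": 0.6},
    {"dx": 0,"dy": 0,"dz": 0.2,"rx": 0,"ry": 0,"rz": 0,"claw": 0.6}
  ]
}}

```text
time: 3.1
tool_pos: [0.5493, -0.0719, 0.1278]
tool_rot: [0.002, 0.226, 0.974, -0.001]
contact_force: [1.0, 1.3, 3.5]
gripper_width: 0.563
```

Request:
{"method": "play_rows", "body": {
  "commands": [
    {"dx": 0,"dy": 0,"dz": 0,"rx": 0,"ry": 0,"rz": 0,"claw": 0.6},
    {"dx": 0,"dy": 0,"dz": 0,"rx": 0,"ry": 0,"rz": 0,"claw": 0.6}
  ]
}}

```text
time: 3.3
tool_pos: [0.5494, -0.0719, 0.128]
tool_rot: [0.002, 0.226, 0.974, -0.001]
contact_force: [1.2, -0.0, 2.6]
gripper_width: 0.564
```

```bash
python3 -c "
from h import *
mv([.547,-.0713,.124],63.9)"
```

```text
pos [ 0.5494 -0.0719  0.128 ] yaw 63.87 z [ 0.003 -0.002 -1.   ] j [-0.26 -0.03  1.88 -0.    1.29 -1.38] w 0.564 F [ 1.2 -0.   2.6] t 3.3
d cm [ 0.24 -0.05  0.4 ] r [-0.     0.004 -0.001]
```

Request:
{"method": "play_rows", "body": {
  "commands": [
    {"dx": 0,"dy": 0,"dz": -1.5,"rx": 0,"ry": 0,"rz": 0,"claw": 0.6},
    {"dx": 0,"dy": 0,"dz": -3,"rx": 0,"ry": 0,"rz": 0,"claw": 0.6},
    {"dx": 0,"dy": 0,"dz": -5,"rx": 0,"ry": 0,"rz": 0,"claw": 0.6},
    {"dx": 0,"dy": 0,"dz": -8,"rx": 0,"ry": 0,"rz": 0,"claw": 0.6},
    {"dx": 0,"dy": 0,"dz": -8,"rx": 0,"ry": 0,"rz": 0,"claw": 0.6}
  ]
}}

```text
time: 3.8
tool_pos: [0.5518, -0.0724, 0.2144]
tool_rot: [0.007, 0.226, 0.974, -0.001]
contact_force: [0.7, -0.2, 0.6]
gripper_width: 0.561
```

```bash
python3 -c "
from h import *
mv([.4445,-.2745,.12],63.9)
S=grab_frame('side');crop(S,200,100,310,260,4.5,'pics/s4.png')"
```

```text
pos [ 0.5518 -0.0724  0.2144] yaw 63.87 z [ 0.013 -0.004 -1.   ] j [-0.26 -0.11  1.8  -0.    1.44 -1.38] w 0.561 F [ 0.7 -0.2  0.6] t 3.8
d cm [  0.86 -22.88   9.39] r [ 0.002  0.014 -0.001]
```

View pics/s4.png

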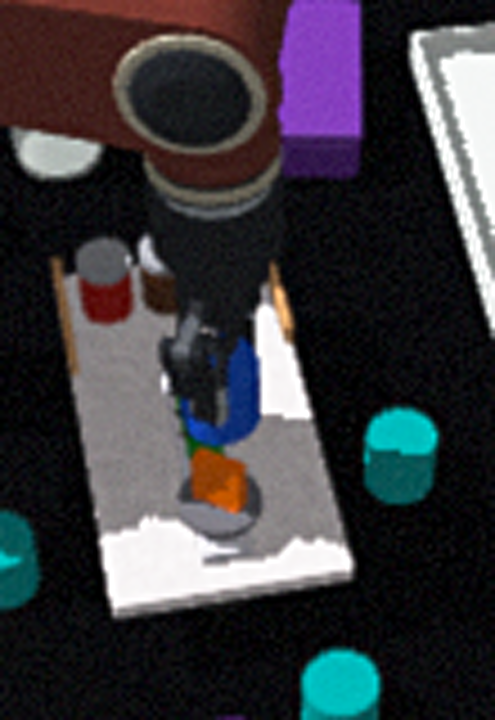

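The cap is off and held; the orange knob is visible at side (249,207). Now to the dish.

Request:
{"method": "play_rows", "body": {
  "commands": [
    {"dx": 0.7,"dy": -22.9,"dz": 0,"rx": 0,"ry": 0.014,"rz": 0,"claw": 0.6},
    {"dx": 0.7,"dy": -22.9,"dz": 0,"rx": 0,"ry": 0.014,"rz": 0,"claw": 0.6},
    {"dx": 0.7,"dy": -22.9,"dz": 4,"rx": 0,"ry": 0.014,"rz": 0,"claw": 0.6},
    {"dx": 0.7,"dy": -22.9,"dz": 9,"rx": 0,"ry": 0.014,"rz": 0,"claw": 0.6},
    {"dx": 0.7,"dy": -22.9,"dz": 9,"rx": 0,"ry": 0.014,"rz": 0,"claw": 0.6}
  ]
}}

```text
time: 4.35
tool_pos: [0.4466, -0.2703, 0.1271]
tool_rot: [-0.001, 0.226, 0.974, 0.001]
contact_force: [1.4, -0.2, -0.8]
gripper_width: 0.566
```

Request:
{"method": "play_rows", "body": {
  "commands": [
    {"dx": 0,"dy": 0,"dz": 0,"rx": 0,"ry": 0,"rz": 0,"claw": 0.6}
  ]
}}

```text
time: 4.45
tool_pos: [0.4414, -0.2705, 0.1206]
tool_rot: [-0.007, 0.229, 0.973, 0.003]
contact_force: [-0.4, 0.5, -0.9]
gripper_width: 0.568
```

```bash
python3 -c "
from h import *
mv([.4465,-.275,.06],63.9)
S=grab_frame('side');T=grab_frame('top');crop(S,180,210,290,330,4.5,'pics/s5.png');crop(T,290,170,400,290,4.5,'pics/t5.png')"
```

```text
pos [ 0.4414 -0.2705  0.1206] yaw 63.56 z [-0.012  0.008 -1.   ] j [-0.69 -0.1   1.95 -0.    1.3  -1.8 ] w 0.568 F [-0.4  0.5 -0.9] t 4.45
d cm [-0.74 -0.19  6.05] r [ 0.002 -0.014 -0.006]
```

View pics/s5.png

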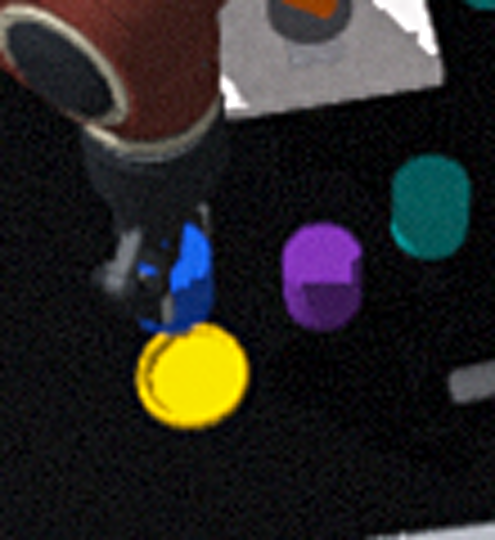

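View pics/t5.png

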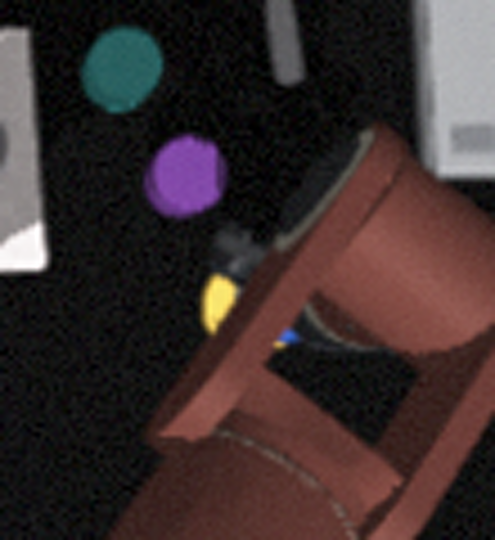

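```bash
cat > ov.py <<'E'
from h import *
im=cv2.imread('pics/s5.png')
for off,col in (((-.002,.0005),(255,255,255)),((0,0),(0,0,255)),((-.004,.001),(0,255,0))):
    h=cv2.convexHull(proj('side',cylpts(.4414+off[0],-.2705+off[1],.0966,.1446,.025)).astype(np.float32))[:,0]
    h=(h-[180,210]+.5)*4.5
    cv2.polylines(im,[h.round().astype(int)],True,col,1)
cv2.imwrite('pics/ov5.png',cv2.resize(im[180:360,60:300],None,fx=3,fy=3))
E
python3 ov.py
```

```text
(no output)
```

View pics/ov5.png

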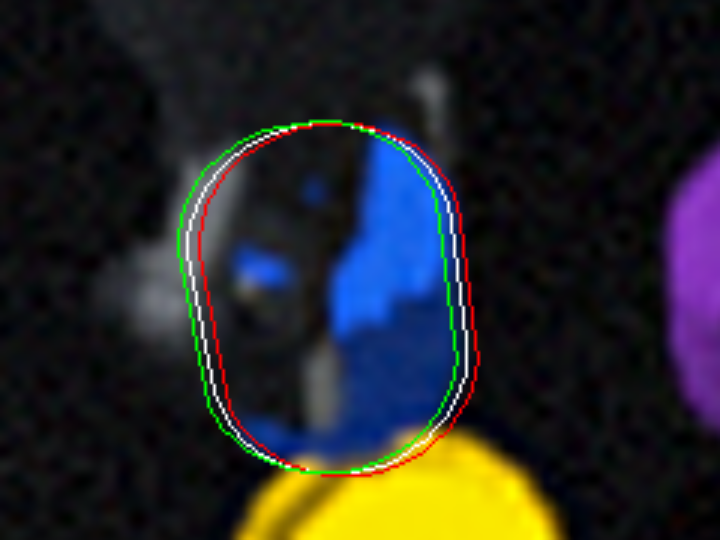

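Request:
{"method": "play_rows", "body": {
  "commands": [
    {"dx": -0.85,"dy": -0.2,"dz": 2,"rx": 0,"ry": -0.014,"rz": 0,"claw": 0.6},
    {"dx": -0.85,"dy": -0.2,"dz": 5,"rx": 0,"ry": -0.014,"rz": 0,"claw": 0.6},
    {"dx": -0.85,"dy": -0.2,"dz": 7,"rx": 0,"ry": -0.014,"rz": 0,"claw": 0.6},
    {"dx": -0.85,"dy": -0.2,"dz": 7,"rx": 0,"ry": -0.014,"rz": 0,"claw": 0.6},
    {"dx": -0.85,"dy": -0.2,"dz": 7,"rx": 0,"ry": -0.014,"rz": 0,"claw": 0.6}
  ]
}}

```text
time: 5.05
tool_pos: [0.4528, -0.2748, 0.0565]
tool_rot: [0.005, 0.227, 0.974, -0.0]
contact_force: [0.2, -0.4, -0.0]
gripper_width: 0.566
```

```bash
python3 -c "
from h import *
mv([.4475,-.2753,.03],63.9)
S=grab_frame('side');crop(S,180,210,290,330,4.5,'pics/s6.png')"
```

```text
pos [ 0.4528 -0.2748  0.0565] yaw 63.81 z [ 0.009 -0.002 -1.   ] j [-0.69 -0.    1.98  0.    1.16 -1.8 ] w 0.566 F [ 0.2 -0.4 -0. ] t 5.05
d cm [ 0.47 -0.28  2.64] r [ 0.002  0.009 -0.002]
```

View pics/s6.png

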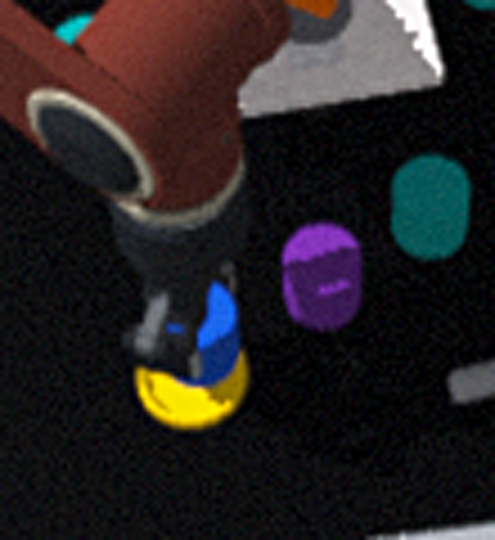

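Request:
{"method": "play_rows", "body": {
  "commands": [
    {"dx": 0.4,"dy": -0.15,"dz": 0.5,"rx": 0,"ry": 0.009,"rz": 0,"claw": 0.6},
    {"dx": 0.4,"dy": -0.15,"dz": 1.2,"rx": 0,"ry": 0.009,"rz": 0,"claw": 0.6},
    {"dx": 0.4,"dy": -0.15,"dz": 1.2,"rx": 0,"ry": 0.009,"rz": 0,"claw": 0.6},
    {"dx": 0.4,"dy": -0.15,"dz": 1.2,"rx": 0,"ry": 0.009,"rz": 0,"claw": 0.6}
  ]
}}

```text
time: 5.5
tool_pos: [0.4489, -0.2749, 0.0451]
tool_rot: [0.001, 0.227, 0.974, 0.001]
contact_force: [-0.1, 0.5, 0.5]
gripper_width: 0.564
```

```bash
python3 -c "
from h import *
mv([.4475,-.2753,.03],63.9)
S=grab_frame('side');crop(S,180,210,290,330,4.5,'pics/s7.png')"; sed -i "s#pics/s5#pics/s7#" ov.py
```

```text
pos [ 0.4489 -0.2749  0.0451] yaw 63.79 z [ 0.002  0.001 -1.   ] j [-0.69  0.01  1.99  0.    1.14 -1.81] w 0.564 F [-0.1  0.5  0.5] t 5.5
d cm [ 0.11 -0.1   1.51] r [ 0.002  0.001 -0.002]
```

View pics/s7.png

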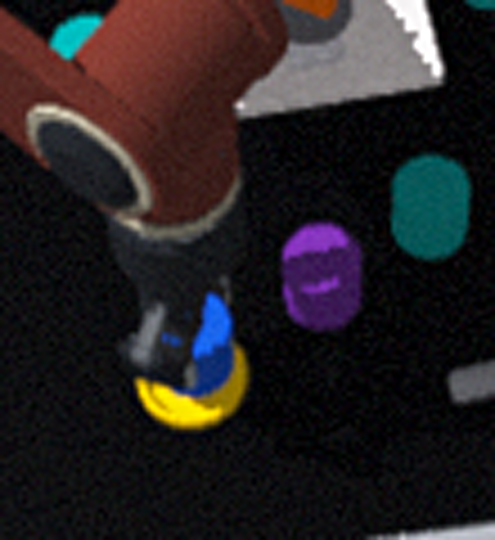

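Request:
{"method": "play_rows", "body": {
  "commands": [
    {"dx": 0.1,"dy": 0,"dz": 0.6,"rx": 0,"ry": 0,"rz": 0,"claw": 0.6},
    {"dx": 0.1,"dy": 0,"dz": 1.3,"rx": 0,"ry": 0,"rz": 0,"claw": 0.6},
    {"dx": 0.1,"dy": 0,"dz": 1.6,"rx": 0,"ry": 0,"rz": 0,"claw": 0.6},
    {"dx": 0.1,"dy": 0,"dz": 1.6,"rx": 0,"ry": 0,"rz": 0,"claw": 0.6}
  ]
}}

```text
time: 5.95
tool_pos: [0.4478, -0.2744, 0.0285]
tool_rot: [0.0, 0.227, 0.974, 0.001]
contact_force: [0.2, 0.2, -0.3]
gripper_width: 0.566
```

```bash
python3 -c "
from h import *
mv([.4475,-.2753,.027],63.9)
S=grab_frame('side');crop(S,180,210,290,330,4.5,'pics/s8.png')"
```

```text
pos [ 0.4478 -0.2744  0.0285] yaw 63.78 z [ 0.001  0.001 -1.   ] j [-0.69  0.04  1.99  0.    1.11 -1.81] w 0.566 F [ 0.2  0.2 -0.3] t 5.95
d cm [-0.01 -0.1   0.15] r [ 0.002  0.    -0.002]
```

View pics/s8.png

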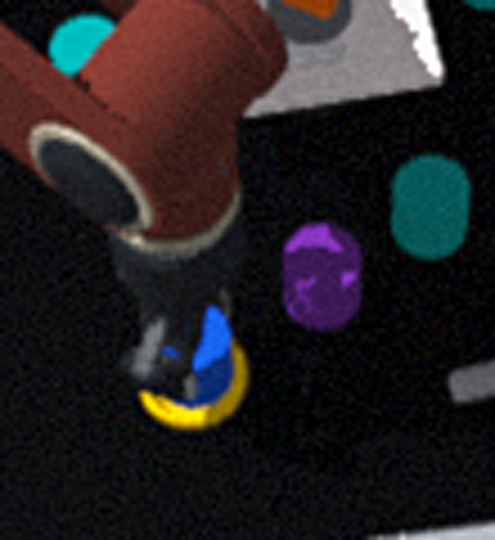

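Nearly seated, with no contact yet. Small step down.

Request:
{"method": "play_rows", "body": {
  "commands": [
    {"dx": 0,"dy": 0,"dz": 0.2,"rx": 0,"ry": 0,"rz": 0,"claw": 0.6},
    {"dx": 0,"dy": 0,"dz": 0.3,"rx": 0,"ry": 0,"rz": 0,"claw": 0.6},
    {"dx": 0,"dy": 0,"dz": 0.3,"rx": 0,"ry": 0,"rz": 0,"claw": 0.6}
  ]
}}

```text
time: 6.3
tool_pos: [0.4484, -0.2748, 0.0279]
tool_rot: [0.0, 0.227, 0.974, 0.001]
contact_force: [-5.2, 3.4, 12.4]
gripper_width: 0.563
```

Contact is at the expected seating height, so I'll release.

Request:
{"method": "play_rows", "body": {
  "commands": [
    {"dx": 0,"dy": 0,"dz": 0,"rx": 0,"ry": 0,"rz": 0,"claw": 0.25},
    {"dx": 0,"dy": 0,"dz": 0,"rx": 0,"ry": 0,"rz": 0,"claw": 0},
    {"dx": 0,"dy": 0,"dz": 0,"rx": 0,"ry": 0,"rz": 0,"claw": 0},
    {"dx": 0,"dy": 0,"dz": 0,"rx": 0,"ry": 0,"rz": 0,"claw": 0},
    {"dx": 0,"dy": 0,"dz": -4,"rx": 0,"ry": 0,"rz": 0,"claw": 0}
  ]
}}

```text
time: 6.8
tool_pos: [0.4443, -0.2716, 0.062]
tool_rot: [-0.005, 0.227, 0.974, 0.004]
contact_force: [-0.7, 0.1, -0.1]
gripper_width: 1.0
```

Request:
{"method": "play_rows", "body": {
  "commands": [
    {"dx": 0,"dy": 0,"dz": -20,"rx": 0,"ry": 0,"rz": 0,"claw": 0},
    {"dx": 0,"dy": 0,"dz": -20,"rx": 0,"ry": 0,"rz": 0,"claw": 0},
    {"dx": 0,"dy": 0,"dz": -20,"rx": 0,"ry": 0,"rz": 0,"claw": 0},
    {"dx": 0,"dy": 0,"dz": -20,"rx": 0,"ry": 0,"rz": 0,"claw": 0}
  ]
}}

```text
time: 7.2
tool_pos: [0.4461, -0.2735, 0.2646]
tool_rot: [-0.005, 0.227, 0.974, 0.003]
contact_force: [1.0, -1.1, -0.0]
gripper_width: 0.999
```

```bash
python3 -c "
from h import *
mv([.547,-.0713,.23],57)
S=grab_frame('side');T=grab_frame('top');cv2.imwrite('pics/s9r.png',S);cv2.imwrite('pics/t9r.png',T)
crop(S,190,130,310,330,4,'pics/s9.png');crop(T,220,150,380,290,4.5,'pics/t9.png')"
```

```text
pos [ 0.4461 -0.2735  0.2646] yaw 63.78 z [-0.008  0.008 -1.   ] j [-0.69 -0.2   1.8   0.    1.56 -1.81] w 0.999 F [ 1.  -1.1 -0. ] t 7.2
d cm [-0.16 22.58  3.56] r [ 0.004 -0.011  0.118]
```

View pics/s9.png

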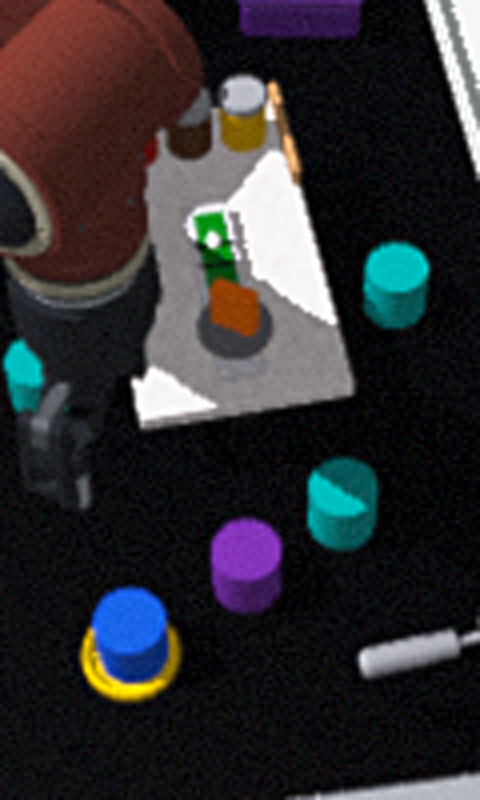

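View pics/t9.png

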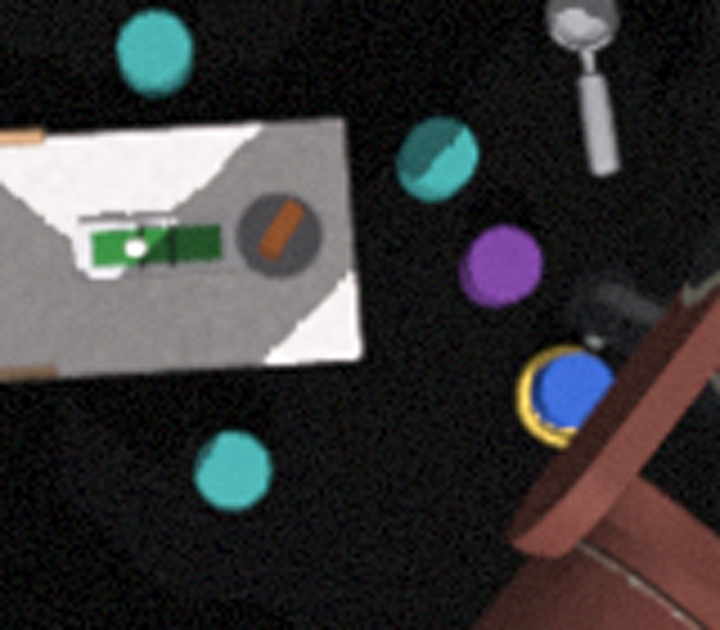

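The cap stands in the dish, and the knob bar is visible at top (282,201). Measuring the knob's yaw and position and the bubble.

Run:
```python
from h import *
T=cv2.imread('pics/t9r.png')
hsv=cv2.cvtColor(T,cv2.COLOR_BGR2HSV)
m=cv2.inRange(hsv,np.array((3,120,60)),np.array((16,255,255)));z=np.zeros_like(m);z[185:225,265:300]=m[185:225,265:300]
v,u=np.nonzero(z);P=np.array([onz('top',p,.142)[:2] for p in np.c_[u,v]]);c=P.mean(0)
w,V=np.linalg.eigh(np.cov((P-c).T));d=V[:,1]*np.sign(V[0,1]);print('knob',c,np.arctan2(d[1],d[0]),np.sqrt(12*w),len(u))
# vial profile: along stand y axis at z .0905
ax=np.array([-np.sin(.045),np.cos(.045)]);k=np.array([.5467,-.0714])
G=cv2.cvtColor(T,cv2.COLOR_BGR2GRAY).astype(float)
for s in np.arange(.045,.125,.002):
    p=k+ax*s; q=[proj('top',[*(p+np.array([ax[1],-ax[0]])*o),.0905])[0] for o in(-.0025,0,.0025)]
    b=[T[int(round(a[1])),int(round(a[0]))] for a in q]; print(round(s*1e3),[list(map(int,x)) for x in b])
```

```text
knob [ 0.54544704 -0.07015145] -0.530852932811523 [0.01349265 0.0367322 ] 63
45 [[34, 78, 32], [34, 78, 32], [46, 85, 39]]
47 [[34, 78, 32], [40, 83, 32], [42, 83, 37]]
49 [[40, 83, 32], [40, 83, 32], [42, 83, 37]]
51 [[40, 82, 34], [40, 82, 34], [39, 82, 38]]
53 [[42, 83, 36], [42, 83, 38], [40, 82, 33]]
55 [[42, 83, 36], [42, 83, 38], [40, 82, 33]]
57 [[44, 85, 39], [40, 82, 37], [36, 80, 32]]
59 [[40, 81, 36], [38, 80, 29], [45, 86, 42]]
61 [[40, 81, 36], [38, 80, 29], [45, 86, 42]]
63 [[37, 80, 30], [40, 82, 38], [37, 81, 31]]
65 [[43, 77, 36], [34, 72, 30], [41, 78, 38]]
67 [[43, 77, 36], [34, 72, 30], [41, 78, 38]]
69 [[28, 53, 24], [31, 53, 30], [30, 50, 26]]
71 [[35, 66, 31], [31, 61, 29], [28, 56, 24]]
73 [[35, 66, 31], [31, 61, 29], [28, 56, 24]]
75 [[43, 84, 36], [39, 81, 33], [36, 77, 27]]
77 [[42, 82, 35], [46, 87, 40], [51, 105, 44]]
79 [[42, 82, 35], [46, 87, 40], [51, 105, 44]]
81 [[40, 84, 37], [48, 102, 43], [62, 133, 54]]
83 [[63, 105, 57], [70, 134, 66], [69, 150, 61]]
85 [[63, 105, 57], [70, 134, 66], [69, 150, 61]]
87 [[152, 179, 156], [151, 183, 152], [100, 153
[... 257 characters left out ...]
5, 255], [226, 232, 233]]
99 [[238, 244, 243], [238, 244, 243], [226, 232, 233]]
101 [[116, 167, 114], [116, 167, 114], [113, 164, 112]]
103 [[116, 167, 114], [70, 148, 60], [70, 147, 63]]
105 [[70, 148, 60], [70, 148, 60], [70, 147, 63]]
107 [[70, 152, 61], [71, 149, 64], [70, 149, 61]]
109 [[69, 149, 60], [72, 150, 62], [69, 148, 62]]
111 [[69, 149, 60], [72, 150, 62], [69, 148, 62]]
113 [[69, 150, 61], [68, 147, 58], [71, 153, 64]]
115 [[74, 156, 66], [70, 149, 60], [69, 148, 60]]
117 [[74, 156, 66], [70, 149, 60], [69, 148, 60]]
119 [[78, 150, 69], [76, 149, 68], [83, 155, 75]]
121 [[162, 189, 160], [162, 187, 158], [161, 185, 156]]
123 [[162, 189, 160], [162, 187, 158], [161, 185, 156]]
```

Request:
{"method": "play_rows", "body": {
  "commands": [
    {"dx": -0.15,"dy": 22.55,"dz": 3.5,"rx": 0,"ry": -0.01,"rz": 0.1,"claw": 0},
    {"dx": -0.15,"dy": 22.55,"dz": 3.5,"rx": 0,"ry": -0.01,"rz": 0.1,"claw": 0},
    {"dx": -0.15,"dy": 22.55,"dz": 3.5,"rx": 0,"ry": -0.01,"rz": 0.1,"claw": 0},
    {"dx": -0.15,"dy": 22.55,"dz": 3.5,"rx": 0,"ry": -0.01,"rz": 0.1,"claw": 0},
    {"dx": -0.15,"dy": 22.55,"dz": 3.5,"rx": 0,"ry": -0.01,"rz": 0.1,"claw": 0}
  ]
}}

```text
time: 7.8
tool_pos: [0.5501, -0.0707, 0.2341]
tool_rot: [0.005, 0.274, 0.962, -0.0]
contact_force: [0.1, -1.2, 0.2]
gripper_width: 1.004
```

Request:
{"method": "play_rows", "body": {
  "commands": [
    {"dx": 0,"dy": 0,"dz": 0,"rx": 0,"ry": 0,"rz": 0,"claw": 0}
  ]
}}

```text
time: 7.9
tool_pos: [0.5503, -0.0678, 0.2322]
tool_rot: [0.003, 0.272, 0.962, -0.0]
contact_force: [0.2, -0.4, -0.7]
gripper_width: 0.996
```

```bash
python3 -c "
from h import *
mv([.5463,-.0710,.15],57.9)"
```

```text
pos [ 0.5503 -0.0678  0.2322] yaw 58.47 z [ 0.007 -0.002 -1.   ] j [-0.26 -0.12  1.78 -0.    1.47 -1.28] w 0.996 F [ 0.2 -0.4 -0.7] t 7.9
d cm [ 0.23 -0.5   8.22] r [0.002 0.007 0.01 ]
```

Request:
{"method": "play_rows", "body": {
  "commands": [
    {"dx": 0.2,"dy": -0.4,"dz": 4,"rx": 0,"ry": 0.006,"rz": 0.01,"claw": 0},
    {"dx": 0.2,"dy": -0.4,"dz": 8,"rx": 0,"ry": 0.006,"rz": 0.01,"claw": 0},
    {"dx": 0.2,"dy": -0.4,"dz": 8,"rx": 0,"ry": 0.006,"rz": 0.01,"claw": 0},
    {"dx": 0.2,"dy": -0.4,"dz": 8,"rx": 0,"ry": 0.006,"rz": 0.01,"claw": 0}
  ]
}}

```text
time: 8.3
tool_pos: [0.5463, -0.0709, 0.1516]
tool_rot: [-0.001, 0.277, 0.961, 0.001]
contact_force: [0.5, -0.4, -0.2]
gripper_width: 1.001
```

```bash
python3 -c "
from h import *
mv([.5463,-.0710,.11],57.9)"
```

```text
pos [ 0.5463 -0.0709  0.1516] yaw 57.84 z [-0.001  0.002 -1.   ] j [-0.26 -0.06  1.86  0.    1.34 -1.27] w 1.001 F [ 0.5 -0.4 -0.2] t 8.3
d cm [-0.01 -0.01  4.16] r [ 0.001 -0.001 -0.001]
```

Request:
{"method": "play_rows", "body": {
  "commands": [
    {"dx": 0,"dy": 0,"dz": 2,"rx": 0,"ry": 0,"rz": 0,"claw": 0},
    {"dx": 0,"dy": 0,"dz": 4,"rx": 0,"ry": 0,"rz": 0,"claw": 0},
    {"dx": 0,"dy": 0,"dz": 4,"rx": 0,"ry": 0,"rz": 0,"claw": 0},
    {"dx": 0,"dy": 0,"dz": 4,"rx": 0,"ry": 0,"rz": 0,"claw": 0}
  ]
}}

```text
time: 8.7
tool_pos: [0.5474, -0.0715, 0.1139]
tool_rot: [0.001, 0.277, 0.961, 0.001]
contact_force: [0.4, -0.6, 0.3]
gripper_width: 1.001
```

```bash
python3 -c "
from h import *
mv([.5463,-.0710,.11],57.9)
S=grab_frame('side');T=grab_frame('top')
crop(S,200,140,310,240,5,'pics/s10.png');crop(T,220,150,320,250,5,'pics/t10.png')"
```

```text
pos [ 0.5474 -0.0715  0.1139] yaw 57.82 z [ 0.002  0.001 -1.   ] j [-0.27 -0.02  1.89  0.    1.27 -1.28] w 1.001 F [ 0.4 -0.6  0.3] t 8.7
d cm [ 0.12 -0.02  0.39] r [ 0.002  0.001 -0.001]
```

View pics/s10.png

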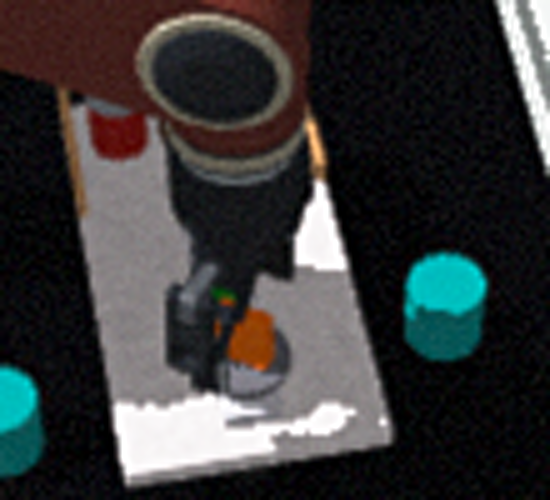

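View pics/t10.png

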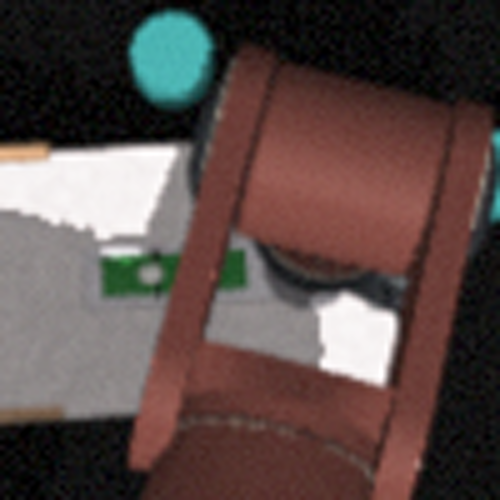

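Fingers straddle the bar. In the top view the far black line and the bubble stay visible beside the link. Closing.

Request:
{"method": "play_rows", "body": {
  "commands": [
    {"dx": 0.1,"dy": 0,"dz": 0.3,"rx": 0,"ry": 0,"rz": 0,"claw": 0.5},
    {"dx": 0.1,"dy": 0,"dz": 0.3,"rx": 0,"ry": 0,"rz": 0,"claw": 1},
    {"dx": 0.1,"dy": 0,"dz": 0.3,"rx": 0,"ry": 0,"rz": 0,"claw": 1},
    {"dx": 0.1,"dy": 0,"dz": 0.3,"rx": 0,"ry": 0,"rz": 0,"claw": 1},
    {"dx": 0.1,"dy": 0,"dz": 0.3,"rx": 0,"ry": 0,"rz": 0,"claw": 1}
  ]
}}

```text
time: 9.3
tool_pos: [0.5467, -0.0713, 0.1113]
tool_rot: [0.001, 0.277, 0.961, 0.0]
contact_force: [-8.9, -14.0, 3.5]
gripper_width: 0.149
```

Request:
{"method": "play_rows", "body": {
  "commands": [
    {"dx": 0,"dy": 0,"dz": 0,"rx": 0,"ry": 0,"rz": 0,"claw": 1},
    {"dx": 0,"dy": 0,"dz": 0,"rx": 0,"ry": 0,"rz": 0,"claw": 1},
    {"dx": 0,"dy": 0,"dz": 0,"rx": 0,"ry": 0,"rz": 0,"claw": 1},
    {"dx": 0,"dy": 0,"dz": 0,"rx": 0,"ry": 0,"rz": 0,"claw": 1}
  ]
}}

```text
time: 9.7
tool_pos: [0.5466, -0.0715, 0.1115]
tool_rot: [0.001, 0.277, 0.961, -0.0]
contact_force: [-1.9, -2.5, 2.6]
gripper_width: 0.144
```

```bash
python3 -c "
from h import *
mv([.5463,-.0710,.10],92.6)"
```

```text
pos [ 0.5466 -0.0715  0.1115] yaw 57.85 z [ 0.002 -0.001 -1.   ] j [-0.26 -0.02  1.89 -0.    1.27 -1.27] w 0.144 F [-1.9 -2.5  2.6] t 9.7
d cm [0.06 0.03 1.15] r [-0.     0.002 -0.607]
```

Request:
{"method": "play_rows", "body": {
  "commands": [
    {"dx": 0,"dy": 0,"dz": 0.4,"rx": 0,"ry": 0,"rz": 0,"claw": 1},
    {"dx": 0,"dy": 0,"dz": 0.8,"rx": 0,"ry": 0,"rz": 0,"claw": 1},
    {"dx": 0,"dy": 0,"dz": 1.1,"rx": 0,"ry": 0,"rz": 0,"claw": 1},
    {"dx": 0,"dy": 0,"dz": 1.1,"rx": 0,"ry": 0,"rz": 0,"claw": 1},
    {"dx": 0,"dy": 0,"dz": 1.1,"rx": 0,"ry": 0,"rz": 0,"claw": 1}
  ]
}}

```text
time: 10.2
tool_pos: [0.5468, -0.0716, 0.1033]
tool_rot: [0.001, 0.277, 0.961, -0.0]
contact_force: [-10.9, 0.4, 19.0]
gripper_width: 0.142
```

Request:
{"method": "play_rows", "body": {
  "commands": [
    {"dx": 0,"dy": 0,"dz": 0.3,"rx": 0,"ry": 0,"rz": -0.1,"claw": 1},
    {"dx": 0,"dy": 0,"dz": 0.3,"rx": 0,"ry": 0,"rz": -0.2,"claw": 1},
    {"dx": 0,"dy": 0,"dz": 0.3,"rx": 0,"ry": 0,"rz": -0.3,"claw": 1},
    {"dx": 0,"dy": 0,"dz": 0.3,"rx": 0,"ry": 0,"rz": -0.3,"claw": 1},
    {"dx": 0,"dy": 0,"dz": 0.3,"rx": 0,"ry": 0,"rz": -0.3,"claw": 1}
  ]
}}

```text
time: 10.7
tool_pos: [0.5468, -0.0716, 0.1033]
tool_rot: [0.0, 0.13, 0.992, -0.001]
contact_force: [-12.1, 0.5, 19.4]
gripper_width: 0.143
```

```bash
python3 -c "
from h import *
mv([.5466,-.0715,.1033],92.6)
T=grab_frame('top');crop(T,230,180,290,230,10,'pics/t11.png')"
```

```text
pos [ 0.5468 -0.0716  0.1033] yaw 75.07 z [-0.    -0.001 -1.   ] j [-0.26 -0.01  1.9  -0.    1.25 -1.57] w 0.143 F [-12.1   0.5  19.4] t 10.7
d cm [0.02 0.   0.  ] r [-0.001  0.    -0.306]
```

View pics/t11.png

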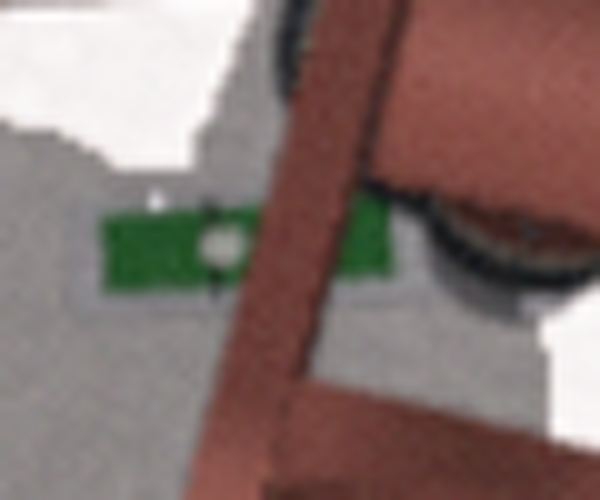

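Request:
{"method": "play_rows", "body": {
  "commands": [
    {"dx": 0,"dy": 0,"dz": 0.3,"rx": 0,"ry": 0,"rz": -0.1,"claw": 1},
    {"dx": 0,"dy": 0,"dz": 0.3,"rx": 0,"ry": 0,"rz": -0.2,"claw": 1},
    {"dx": 0,"dy": 0,"dz": 0.3,"rx": 0,"ry": 0,"rz": -0.31,"claw": 1},
    {"dx": 0,"dy": 0,"dz": 0.3,"rx": 0,"ry": 0,"rz": -0.31,"claw": 1},
    {"dx": 0,"dy": 0,"dz": 0.3,"rx": 0,"ry": 0,"rz": -0.31,"claw": 1}
  ]
}}

```text
time: 11.25
tool_pos: [0.5467, -0.0715, 0.1033]
tool_rot: [-0.001, -0.025, 1.0, -0.0]
contact_force: [-12.0, -0.6, 19.5]
gripper_width: 0.142
```

```bash
python3 -c "
from h import *
mv([.5466,-.0715,.1033],92.6)
T=grab_frame('top');S=grab_frame('side');cv2.imwrite('pics/t12r.png',T);cv2.imwrite('pics/s12r.png',S)
crop(T,230,180,290,230,10,'pics/t12.png');crop(S,200,140,310,240,5,'pics/s12.png')"
```

```text
pos [ 0.5467 -0.0715  0.1033] yaw 92.85 z [-0.002 -0.001 -1.   ] j [-0.26 -0.01  1.89 -0.    1.25 -1.88] w 0.142 F [-12.   -0.6  19.5] t 11.25
d cm [0.01 0.01 0.  ] r [-0.001 -0.002  0.004]
```

View pics/t12.png

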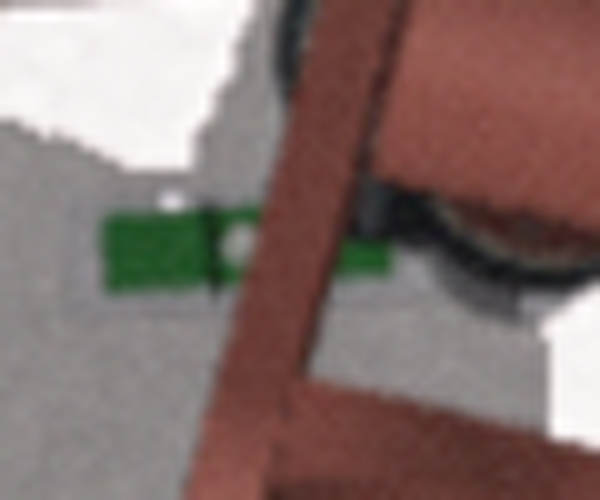

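View pics/s12.png

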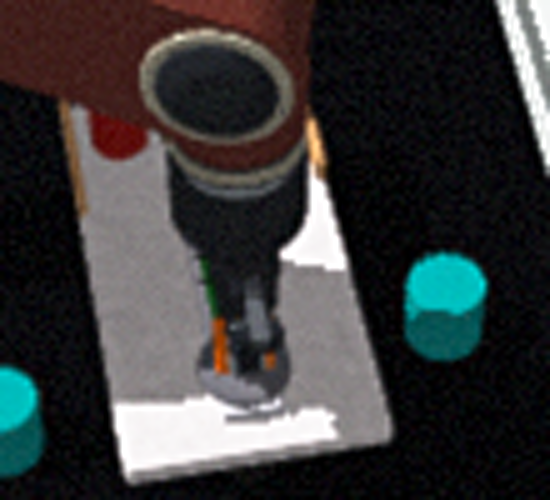

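```bash
cat > prof.py <<'E'
import sys
from h import *
from scipy.ndimage import map_coordinates
ax=np.array([-np.sin(.045),np.cos(.045)]);pr=np.array([ax[1],-ax[0]]);k=np.array([.5467,-.0714])
s=np.arange(.060,.122,.0005)
for f in sys.argv[1:]:
    T=cv2.imread(f).astype(float)
    def P(off,ch):
        r=0
        for o in off:
            q=proj('top',np.c_[(k+ax*s[:,None]+pr*o),np.full(len(s),.0915)]); r=r+map_coordinates(T[:,:,ch],[q[:,1],q[:,0]],order=1)
        return r/len(off)
    print(f)
    rb=P((-.002,-.001,0,.001,.002),2)
    print('bubble R',[(round(a*1e3,1),int(b)) for a,b in zip(s[::3],rb[::3])])
    for o in(-.007,.007,-.006,.006):
        g=P((o,),1); print('line G',o,[(round(a*1e3,1),int(b)) for a,b in zip(s[36:80:2],g[36:80:2])])
E
python3 prof.py pics/t9r.png pics/t12r.png
```

```text
pics/t9r.png
bubble R [(np.float64(60.0), 34), (np.float64(61.5), 34), (np.float64(63.0), 34), (np.float64(64.5), 34), (np.float64(66.0), 33), (np.float64(67.5), 30), (np.float64(69.0), 28), (np.float64(70.5), 28), (np.float64(72.0), 28), (np.float64(73.5), 30), (np.float64(75.0), 32), (np.float64(76.5), 36), (np.float64(78.0), 39), (np.float64(79.5), 41), (np.float64(81.0), 43), (np.float64(82.5), 53), (np.float64(84.0), 69), (np.float64(85.5), 112), (np.float64(87.0), 157), (np.float64(88.5), 204), (np.float64(90.0), 241), (np.float64(91.5), 247), (np.float64(93.0), 251), (np.float64(94.5), 251), (np.float64(96.0), 248), (np.float64(97.5), 239), (np.float64(99.0), 211), (np.float64(100.5), 148), (np.float64(102.0), 100), (np.float64(103.5), 75), (np.float64(105.0), 61), (np.float64(106.5), 62), (np.float64(108.0), 62), (np.float64(109.5), 62), (np.float64(111.0), 61), (np.float64(112.5), 60), (np.float64(114.0), 60), (np.float64(115.5), 60), (np.float64(117.0), 63), (np.float64(118.5), 68), (np.float64(120.0), 97), (np.float64(121.5), 142)]
line G -0.007 [(np.float64(78.0), 85), (n
[... 4743 characters left out ...]
0), 68), (np.float64(94.0), 73), (np.float64(95.0), 77), (np.float64(96.0), 81), (np.float64(97.0), 81), (np.float64(98.0), 82), (np.float64(99.0), 82)]
line G 0.006 [(np.float64(78.0), 91), (np.float64(79.0), 100), (np.float64(80.0), 110), (np.float64(81.0), 113), (np.float64(82.0), 111), (np.float64(83.0), 109), (np.float64(84.0), 103), (np.float64(85.0), 94), (np.float64(86.0), 85), (np.float64(87.0), 75), (np.float64(88.0), 65), (np.float64(89.0), 54), (np.float64(90.0), 52), (np.float64(91.0), 55), (np.float64(92.0), 58), (np.float64(93.0), 64), (np.float64(94.0), 72), (np.float64(95.0), 79), (np.float64(96.0), 81), (np.float64(97.0), 83), (np.float64(98.0), 84), (np.float64(99.0), 83)]
```

Request:
{"method": "play_rows", "body": {
  "commands": [
    {"dx": 0,"dy": 0,"dz": 0.3,"rx": 0,"ry": 0,"rz": -0.02,"claw": 1},
    {"dx": 0,"dy": 0,"dz": 0.3,"rx": 0,"ry": 0,"rz": -0.02,"claw": 1},
    {"dx": 0,"dy": 0,"dz": 0.3,"rx": 0,"ry": 0,"rz": -0.02,"claw": 1}
  ]
}}

```text
time: 11.65
tool_pos: [0.5467, -0.0715, 0.1033]
tool_rot: [-0.001, -0.035, 0.999, -0.0]
contact_force: [-12.7, 1.3, 19.0]
gripper_width: 0.141
```

```bash
python3 -c "
from h import *
T=grab_frame('top');S=grab_frame('side');cv2.imwrite('pics/t13r.png',T);cv2.imwrite('pics/s13r.png',S)
mv([.5466,-.0715,.1033],92.6)
a=cv2.resize(T[180:230,230:290],None,fx=8,fy=8,interpolation=cv2.INTER_CUBIC);cv2.imwrite('pics/t13.png',a)"
python3 prof.py pics/t13r.png | grep bubble | sed 's/np.float64//g' | cut -c100-420
```

```text
pos [ 0.5467 -0.0716  0.1033] yaw 94.0 z [-0.003 -0.001 -1.   ] j [-0.26 -0.01  1.89 -0.    1.26 -1.9 ] w 0.146 F [-11.6   0.6  19.4] t 11.75
d cm [0.01 0.01 0.  ] r [-0.001 -0.003  0.024]
 ((69.0), 106), ((70.5), 105), ((72.0), 105), ((73.5), 107), ((75.0), 110), ((76.5), 113), ((78.0), 117), ((79.5), 126), ((81.0), 134), ((82.5), 131), ((84.0), 125), ((85.5), 100), ((87.0), 75), ((88.5), 48), ((90.0), 27), ((91.5), 28), ((93.0), 29), ((94.5), 31), ((96.0), 33), ((97.5), 33), ((99.0), 33), ((100.5), 34),
```

View pics/t13.png

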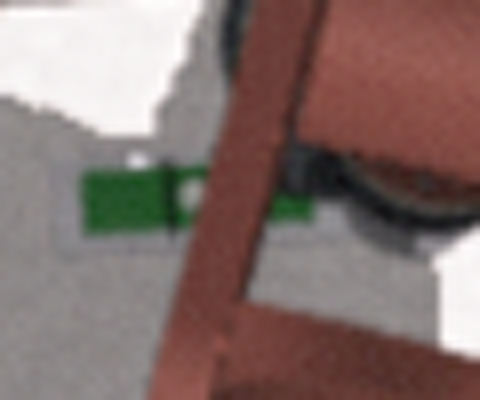

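View pics/s13r.png

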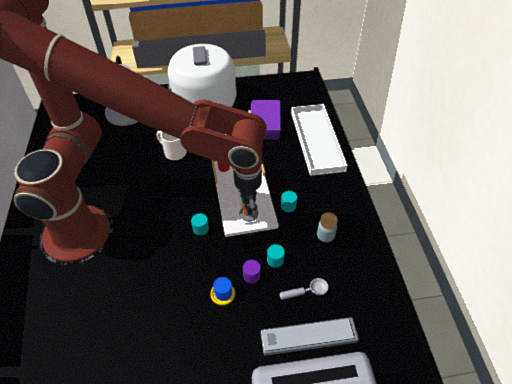

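The bubble's far edge now lies about 3.4 mm inside the far line, which puts its centre within about 0.5 mm of mid. The cap is standing in the dish at side (222,290) and nothing else has moved. Handing in.

```bash
python3 -c "
from h import *
print(ticket.job_done()); s=monitor.state(); print(s['time'],s['contact_force'].round(1),s['tool_pos'].round(4))"
```

```text
the job is handed in; nothing more can be done
None
the job is handed in; nothing more can be done
```

I lifted the blue cap off the knob and set it open side down in the yellow dish. I then gripped the orange knob, pressed it fully down and turned it about 0.63 rad counter-clockwise. I handed the job in after about 12 s, still gripping and pressing.

Last checks:
- **Press:** the knob went down 8.2 mm and held steady at about 19 N, more than the spring's 9 N, so it was on its stop. The grip was firm at 0.14 opening, about 12 mm.
- **Bubble:** its centre measured about 0.5 mm or less from the middle. The arm hid the near line and part of the bubble, so this comes from the visible far edge and far line; the total turn agrees with it.
- **Knob angle:** it ended about 0.02 rad past the measured stand direction, which is within the error of my yaw measurement.
- **Cap and counter:** the side picture shows the cap standing in the dish, and I saw no other item moved.

The state could not be read after hand-in, so I have no reading from the final second.

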